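Lock the stamping press and hold the stamp down on a plywood mitten

TASK

On the small stamping press, first turn the lock collar by its lever until the lever lines up with the fixed index fin (the locked mark); leave the round knob on top unpressed while you do it. Then press that knob down 16 mm, until its flat top is level with the top of the gauge post beside it and not to the bottom of its stroke, and keep it there: finish while still holding it pressed, with the collar still locked. Leave the stacks of mittens and the tape roll where they are.

Things in the scene. Friction and masses are not known exactly. Their poses are not given: they have to be found in the camera images.
- press: Bench stamping press, fixed to the table. Origin: centre of the underside of its 180 x 230 x 15 mm grey base plate, on the table; z up. Two posts at its y = +-90 mm carry an aluminium crossbar (60 mm in x, 210 mm along y, top 125 mm above the table). The collar and the knob share one vertical axis through the origin. A wooden mitten lies on the base under the brass die (part of the press, not handled). Its -x side faces more or less towards the robot.
- mark (a point): Centre of the top edge of the index fin, the locked mark: a small upright aluminium fin (14 x 6 mm, top 144 mm above the table) at the end of a bracket on the press's -x side, 113 mm from the collar's axis.
- peg_top (a point): Top centre of the upright round black peg at the end of the collar's lever: 16 mm diameter, standing free 40 mm above the lever bar (lever top 142 mm, peg top 182 mm above the table), 90 mm from the collar's axis. It moves round with the collar. The peg is part of the lever and does not spin on it.
- collar (a joint): Angle of the dark steel lock collar (62 mm diameter, around the plunger's sleeve, under the knob) in rad. It grows counter-clockwise seen from above, range 0 to 1.7 with a stop at each end; at 1.3 the lever points along the press's -x axis, straight at the index fin: locked. It starts between 0 and 0.5, is stiff (about 2.5 N at the peg turns it) and stays where it is left.
- plunger (a joint): How far the knob is pressed down, in m: 0 at rest (up), 0.024 at the bottom of its stroke. A spring returns it: it needs about 3 N to start moving and 0.55 N more for each mm, so about 12 N at 16 mm.
- knob_top (a point): Centre of the flat top of the black round knob (48 mm diameter, 20 mm thick) on the plunger; moves down with it. At rest 205 mm above the table. The knob's underside is 30 mm above the steel sleeve when at rest.
- gauge_top (a point): Top centre of the gauge post: an upright aluminium pin, 14 mm diameter, on the crossbar 68 mm from the knob's axis on the press's -y side; its top is 189 mm above the table, level with the knob's top when that is pressed 16 mm.
- tall_stack_center (a point): Bystander: centre (28 mm up) of a loose stack of plywood mittens, 110 x 80 mm, 56 mm high.
- low_stack_center (a point): Bystander: centre (16 mm up) of a loose lower stack of plywood mittens, 110 x 80 mm, 32 mm high.
- tape_center (a point): Bystander: centre (12 mm up) of a loose roll of tape lying flat, 90 mm diameter, 24 mm high.

How it is judged:
By the outcome, as a careful person would: the job done as asked, in the order asked, and still so for the second after the job is handed in, while the arm keeps its last pose, push and grip.
It also fails if it takes over 48 s, if anything falls off the work surface, if the arm or the gripper's body presses on something with over 40 N, if the wrist force passes 120 N, or if a joint passes its speed limit or range.

ROBOT

A 6-joint arm with a two-finger parallel gripper is mounted at the origin on the work surface. World frame = base frame: x ahead of the robot, y to its left, z up, the work surface at z = 0. Lengths are in m, angles in rad, forces in N, time in s.
With the tool pointing down it reaches from about 0.375 to 0.825 m from the base axis. Payload 5.5 kg.
Tool frame: the origin (TCP) lies midway between the tips of the shut fingers; the grasp point (between the pads) lies 19 mm behind it; z points along the fingers, y is the line along which they close (so a half turn about z gives the same grasp; the last joint's range is limited). The gripper opens to 85 mm and grips with 20 to 120 N. Pads are 22 mm wide; open, the fingers measure 114 mm over their backs; the gripper's body (76 mm by 85 mm) begins 54 mm behind the grasp point. The pads swing forward as they close: fully open they stand 13 mm farther back than shut.
Start: joints at [-1.286, 0.314, -0.047, 1.21, 0, 1.571], TCP at [0.169, -0.576, 0.231] pointing down, gripper open.
Joint ranges: [-2.67, 2.67], [-0.69, 1.73], [-1.03, 1.25], [-2.08, 2.16], [-1.42, 1.45], [-3.14, 3.14]. Speed limits (rad/s): [2.39, 2.39, 3.01, 3.14, 3.14, 3.14].

INTERFACE

Orientations are given as a unit quaternion [x, y, z, w].
In Python, from rig import get_state, viewer, sign_off, spotter gives the robot as it stands.
- The arm moves only by the shell command python3 -m pendant 'ROWS' [FORCE]. ROWS is JSON, a list of rows, each an object with "jaw": the closure in counts, from 0 (fully open) to 255 (shut); "travel": the shift along the tool's x, y, z each as a share of 250 mm, from -1 to 1, a list of three; "angular": the turn, a rotation vector about the tool's x, y, z each as a share of 360 degrees, from -1 to 1, a list of three. In form: [{"jaw": jaw, "travel": [tx, ty, tz], "angular": [rx, ry, rz]}, ...]. A call has 1 to 8 rows; each row shifts and turns the commanded pose from where the row before left it, along the tool's axes as they then stand; what a row does not reach is not made up. A row lasts 1/8 s, in which the tool goes at most 62.5 mm and 10.7 degrees, less where a joint would pass 70% of its speed; a pose out of reach is approached as far as the arm can. A call with a number of a shift or a turn outside -1 to 1 is refused whole. A call with a gripper value outside its range is refused whole. The fingers move at their own pace and stop on an object; FORCE is the grip in N (left out, the last holds). Time passes only in rows, so rows that do not move let the fingers close. It gives the time, the measured TCP pose, the force, the opening and the grip force at its end, in the units of the state.
- get_state(): the state, without advancing time (a new reading comes with each control period).
- viewer.capture(name): name is "side" or "top" or "wrist"; returns the picture (480x640x3 uint8, red, green, blue); there is no depth.
- viewer.calibration(name): a dict with "fov_y" (degrees; the focal length in pixels is half the picture's height over the tangent of half this angle, whatever the lens; pixels are square), "cx", "cy" (the principal point, pixels), "rvec" (rotation vector, rad) and "tvec" (3), from world to camera coordinates, as OpenCV has them. Camera axes: x right, y down, z forward; pixel columns grow to the right and rows downward; lengths in m; the calibration is good to about 2 mm. The wrist camera is an equidistant fisheye: a pixel r from the principal point sees the ray r / f radians off the axis. A picture is of the moment at which its call begins: read the wrist's pose just before it. calibration takes no time and is no camera call; for the wrist camera it gives the pose at the moment of the call.
- sign_off(): hands the job in; it is judged then, once.
Trained networks look in the newest picture that a camera, given by its name, has taken for a name from the list of things; names that differ only in an ending like _2 or _b are one class to them, and where a whole thing is asked for, a point or a joint stands for the part that bears it (a point fixed in the world has none). Each returns a list of dicts, best first, with "confidence" (0 to 1); they miss things now and then, are a little off and sometimes report something else, mostly with a low value. They report only what shows in the picture. A call takes as long as a camera call.
- spotter.look_for(camera, thing): "extent" ([centre column, centre row, width, height] in pixels, round what is visible of it).
- spotter.pinpoint(camera, thing): "at" ([row, column] in pixels: a listed point, or the origin of a listed thing).
The state is a dict: "time_s": time; "joint_positions": joint angles; "qd": joint speeds; "tau": joint torques, N m; "tcp_pos": TCP position; "tcp_rot": TCP orientation; "wrist_force": force on the tool from outside, world axes, zero at the start; "moment": the same for the moment, N m; "grip_width": opening from 0.0 (shut) to 1.0 (fully open); "grasp_force": force on a finger pad.
Only numpy, scipy, OpenCV 4.12 (cv2) and the standard library are available. Lean on these libraries where they do the work, as an engineer would, in place of code of your own. Each camera call takes 0.05 s, during which the arm holds its last target. There are 200 camera calls.

## Working session

There is one attempt and no reset: what is moved stays moved. The work goes in short steps, Python scripts to look and compute and a shell command to move; the robot and the scene stay as the last step left them, time stands still between calls to the robot, and variables do not carry over. Pictures are saved under pics/ and viewed, at most 10 in all, crops included, and the job is handed in when it is done.

```bash
mkdir -p pics; cat > h.py <<'E'
import numpy as np,cv2
from rig import get_state,viewer,sign_off,spotter
from scipy.spatial.transform import Rotation as R
def ray(name,rc,cal=None):
    c=cal or viewer.calibration(name); f=240/np.tan(np.radians(c['fov_y']/2))
    x,y=rc[1]-c['cx'],rc[0]-c['cy']
    if name=='wrist':
        r=np.hypot(x,y);th=r/f;d=np.array([x/r*np.sin(th),y/r*np.sin(th),np.cos(th)]) if r>0 else np.array([0,0,1.])
    else: d=np.array([x/f,y/f,1])
    M=R.from_rotvec(np.ravel(c['rvec'])).as_matrix();t=np.ravel(c['tvec'])
    return -M.T@t, M.T@d
def atz(name,rc,z,cal=None):
    o,d=ray(name,rc,cal); return o+d*(z-o[2])/d[2]
def snap(name,fn):
    im=viewer.capture(name); cv2.imwrite('pics/'+fn,im[:,:,::-1]); return im
E
python3 - <<'E'
from h import *
np.set_printoptions(precision=4,suppress=True)
s=get_state();print(s)
Z=dict(press=0,mark=.144,peg_top=.182,knob_top=.205,gauge_top=.189,tall_stack_center=.028,low_stack_center=.016,tape_center=.012)
for n in('top','side'):
    snap(n,n+'0.png')
    print(n,ray(n,[240,320]))
    for k,z in Z.items():
        for p in spotter.pinpoint(n,k)[:2]: print(n,k,p['confidence'],p['at'],atz(n,p['at'],z))
E
```

```text
{'time_s': 0.0, 'joint_positions': array([-1.286 ,  0.3142, -0.0481,  1.2102,  0.    ,  1.5708]), 'qd': array([-0.0005,  0.0022, -0.0009,  0.0006, -0.0004, -0.0017]), 'tau': array([  0.0016, -53.9593,  33.9745,   0.0191,   0.0002,  -0.    ]), 'tcp_pos': array([ 0.1684, -0.5753,  0.2304]), 'tcp_rot': array([ 0.9899,  0.1419, -0.0001, -0.0008]), 'wrist_force': array([ 0.6805, -0.103 ,  0.4246]), 'moment': array([ 0.0102,  0.002 , -0.022 ]), 'grasp_force': 0.0, 'grip_width': 1.0033861228747019}
top (array([0.4898, 0.0474, 1.199 ]), array([ 0.0914,  0.0082, -0.9959]))
top press 0.56 [219.2, 342.8] [0.6489 0.002  0.    ]
top mark 0.71 [265.2, 335.6] [0.5332 0.0244 0.144 ]
top peg_top 0.77 [233.1, 310.1] [0.5975 0.0757 0.182 ]
top knob_top 0.93 [210.2, 339.8] [0.6399 0.0154 0.205 ]
top tall_stack_center 0.83 [209.9, 238.5] [0.6714 0.2477 0.028 ]
top low_stack_center 0.91 [227.6, 434.8] [ 0.6232 -0.2128  0.016 ]
top tape_center 0.61 [298.9, 354.4] [ 0.4593 -0.021   0.012 ]
side (array([0.2377, 0.8234, 0.9407]), array([ 0.3046, -0.6579, -0.6888]))
side press 0.8 [261.5, 309.0] [0.6452 0.0072 0.    ]
side mark 0.86 [234.7, 347.4] [0.5424 0.0204 0.144 ]
side peg_top 0.89 [233.7, 316.5] [0.5883 0.0845 0.182 ]
side knob_top 0.95 [199.4, 308.6] [0.6416 0.0138 0.205 ]
side gauge_top 0.76 [186.6, 322.4] [ 0.6423 -0.0601  0.189 ]
side tall_stack_center 0.92 [325.0, 247.3] [0.6687 0.2597 0.028 ]
side low_stack_center 0.68 [212.1, 355.5] [ 0.607  -0.2009  0.016 ]
side low_stack_center 0.2 [185.0, 325.3] [ 0.731  -0.2738  0.016 ]
side tape_center 0.63 [274.6, 386.2] [ 0.4535 -0.0237  0.012 ]
```

```bash
python3 -c "
import cv2,numpy as np
a=cv2.imread('pics/top0.png');b=cv2.imread('pics/side0.png');cv2.imwrite('pics/both.png',cv2.resize(np.hstack([a,b]),(800,300)))"
```

```text
(no output)
```

View pics/top0.png

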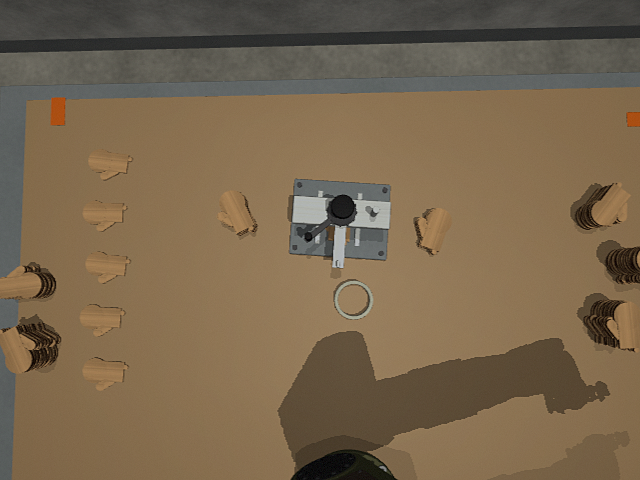

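View pics/side0.png

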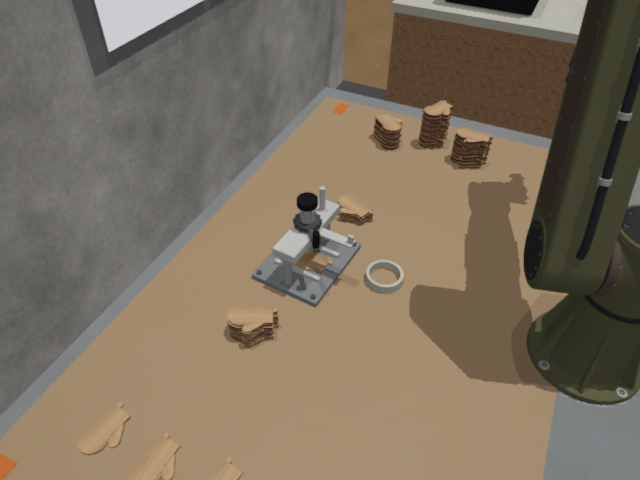

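The top view shows the press with its knob at (342,207), peg at (309,237), fin at (337,265), and the gauge post to the right at (374,212). The tape roll is at (353,299). The side view shows the lever with its peg left of the fin, which agrees with the networks. I'll raise the tool first and check the sign of the wrist turn.

```bash
python3 -m pendant '[{"jaw":0,"travel":[0,0,-0.16],"angular":[0,0,-0.028]},{"jaw":0,"travel":[0,0,-0.16],"angular":[0,0,-0.028]}]'
cat >> h.py <<'E'
def plan(target,yaw,n,dyaw_max=10.):
    """rows: constant world steps to target with tool x at yaw, tool down"""
    s=get_state();p=np.array(s['tcp_pos']);M=R.from_quat(s['tcp_rot']).as_matrix()
    y0=np.arctan2(M[1,0],M[0,0]);dy=yaw-y0;d=(np.array(target)-p)/n
    print('yaw0',y0,'dyaw',dy,'p',p)
    for i in range(n):
        y=y0+dy*i/n;c,s_=np.cos(y),np.sin(y)
        t=np.array([c*d[0]+s_*d[1], s_*d[0]-c*d[1], -d[2]])/.25
        print([round(float(v),3) for v in t],round(float(-dy/n/2/np.pi),4))
E
python3 - <<'E'
from h import *
print(get_state()['joint_positions'])
plan([.56,.06,.33],2.19,16)
E
```

```text
time_s: 1.15
tcp_pos: [0.1684, -0.5754, 0.3118]
tcp_rot: [0.949, 0.316, 0.0, -0.001]
wrist_force: [0.8, -0.7, 0.5]
grip_width: 1.001
grasp_force: 0.0
[-1.28601430e+00  2.97741360e-01  1.12792941e-01  1.38715233e+00
 -1.05545640e-05  1.21312756e+00]
yaw0 0.6424505203800502 dyaw 1.5475494796199496 p [ 0.16843733 -0.57539652  0.31181617]
[0.174, -0.069, -0.005] -0.0154
[0.179, -0.051, -0.005] -0.0154
[0.183, -0.034, -0.005] -0.0154
[0.186, -0.016, -0.005] -0.0154
[0.187, 0.002, -0.005] -0.0154
[0.186, 0.02, -0.005] -0.0154
[0.183, 0.038, -0.005] -0.0154
[0.178, 0.055, -0.005] -0.0154
[0.172, 0.072, -0.005] -0.0154
[0.164, 0.089, -0.005] -0.0154
[0.155, 0.104, -0.005] -0.0154
[0.144, 0.118, -0.005] -0.0154
[0.132, 0.132, -0.005] -0.0154
[0.119, 0.144, -0.005] -0.0154
[0.104, 0.155, -0.005] -0.0154
[0.089, 0.164, -0.005] -0.0154
```

```bash
python3 -m pendant '[{"jaw":0,"travel":[0.174,-0.069,-0.01],"angular":[0,0,-0.0154]},{"jaw":0,"travel":[0.179,-0.051,-0.01],"angular":[0,0,-0.0154]},{"jaw":0,"travel":[0.183,-0.034,-0.01],"angular":[0,0,-0.0154]},{"jaw":0,"travel":[0.186,-0.016,-0.01],"angular":[0,0,-0.0154]},{"jaw":0,"travel":[0.187,0.002,-0.01],"angular":[0,0,-0.0154]},{"jaw":0,"travel":[0.186,0.02,-0.01],"angular":[0,0,-0.0154]},{"jaw":0,"travel":[0.183,0.038,-0.01],"angular":[0,0,-0.0154]},{"jaw":0,"travel":[0.178,0.055,-0.01],"angular":[0,0,-0.0154]}]'
python3 -m pendant '[{"jaw":0,"travel":[0.172,0.072,0],"angular":[0,0,-0.0154]},{"jaw":0,"travel":[0.164,0.089,0],"angular":[0,0,-0.0154]},{"jaw":0,"travel":[0.155,0.104,0],"angular":[0,0,-0.0154]},{"jaw":0,"travel":[0.144,0.118,0],"angular":[0,0,-0.0154]},{"jaw":0,"travel":[0.132,0.132,0],"angular":[0,0,-0.0154]},{"jaw":0,"travel":[0.119,0.144,0],"angular":[0,0,-0.0154]},{"jaw":0,"travel":[0.104,0.155,0],"angular":[0,0,-0.0154]},{"jaw":0,"travel":[0.089,0.164,0],"angular":[0,0,-0.0154]}]'
python3 -m pendant '[{"jaw":0,"travel":[0,0,0],"angular":[0,0,0]},{"jaw":0,"travel":[0,0,0],"angular":[0,0,0]}]'
python3 - <<'E'
from h import *
np.set_printoptions(precision=4,suppress=True)
print(get_state()['joint_positions'])
c=viewer.calibration('wrist');snap('wrist','w1.png')
for k,z in dict(press=0,mark=.144,peg_top=.182,knob_top=.205,gauge_top=.189).items():
    for p in spotter.pinpoint('wrist',k)[:2]: print(k,p['confidence'],p['at'],atz('wrist',p['at'],z,c))
plan([.593,.08,.33],2.19,1)
E
```

```text
time_s: 2.15
tcp_pos: [0.3668, -0.2577, 0.3316]
tcp_rot: [0.76, 0.649, 0.0, 0.0]
wrist_force: [0.5, -0.8, -0.3]
grip_width: 1.003
grasp_force: 0.0
time_s: 3.15
tcp_pos: [0.5643, 0.059, 0.3314]
tcp_rot: [0.459, 0.889, 0.0, 0.0]
wrist_force: [0.3, -1.9, 0.7]
grip_width: 1.002
grasp_force: 0.0
time_s: 3.4
tcp_pos: [0.5632, 0.0573, 0.3311]
tcp_rot: [0.46, 0.888, -0.0, -0.0]
wrist_force: [-1.1, -0.6, -0.4]
grip_width: 1.0
grasp_force: 0.0
[ 0.1017  0.2309  0.0687  1.4094 -0.0005  1.0588]
press 0.8 [251.0, 352.7] [0.6518 0.013  0.    ]
press 0.53 [227.6, 267.5] [ 0.5395 -0.0257  0.    ]
mark 0.61 [227.3, 268.6] [0.5332 0.0207 0.144 ]
peg_top 0.69 [221.0, 362.2] [0.5906 0.0809 0.182 ]
knob_top 0.6 [332.8, 368.1] [0.6486 0.0099 0.205 ]
gauge_top 0.84 [368.9, 316.9] [ 0.6422 -0.0566  0.189 ]
yaw0 2.1833747761849325 dyaw 0.006625223815067471 p [0.5634 0.0567 0.3317]
[0.008, 0.15, 0.007] -0.0011
```

View pics/w1.png

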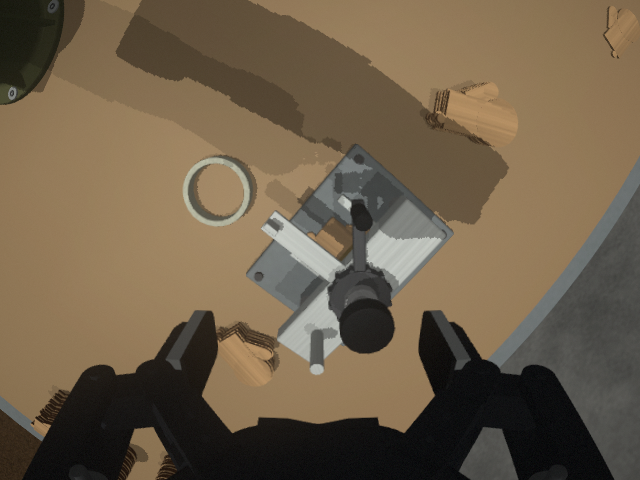

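The wrist view shows the knob at (368,330), the peg top near (362,219), the gauge top at (317,369) and the fin at about (269,227), all matching the networks. Next I fit the press pose and collar angle to these points together.

```bash
cat >> h.py <<'E'
from scipy.optimize import least_squares
def model(q):
    x,y,a,c=q; A=np.array([x,y]); u=lambda t:np.array([np.cos(t),np.sin(t)])
    return dict(knob_top=A,mark=A+.113*u(a+np.pi),gauge_top=A+.068*u(a-np.pi/2),peg_top=A+.09*u(a+np.pi+c-1.3))
def fit(obs,q0=(.643,.013,-.05,.35)):
    f=lambda q:np.concatenate([(model(q)[k]-np.array(p)) for k,p in obs])
    r=least_squares(f,q0,loss='soft_l1',f_scale=.004); return r.x,f(r.x).reshape(-1,2)
E
python3 - <<'E'
from h import *
np.set_printoptions(precision=4,suppress=True)
obs=[('knob_top',(.6486,.0099)),('knob_top',(.64,.0154)),('knob_top',(.6416,.0138)),('peg_top',(.5906,.0809)),('peg_top',(.5975,.0757)),('peg_top',(.5883,.0845)),
('mark',(.5332,.0244)),('mark',(.5424,.0204)),('mark',(.5332,.0207)),('gauge_top',(.6423,-.0601)),('gauge_top',(.6422,-.0566))]
q,r=fit(obs);print(q,r*1000);m=model(q);print(m)
phi=q[2]+np.pi+q[3]-1.3;print(phi)
plan([*m['peg_top'],.15],phi,6)
E
```

```text
[ 0.6469  0.0114 -0.0859  0.4906] [[-1.6938  1.5371]
 [ 6.9062 -3.9629]
 [ 5.3062 -2.3629]
 [ 0.0275  0.7703]
 [-6.8725  5.9703]
 [ 2.3275 -2.8297]
 [ 1.1225 -3.2724]
 [-8.0775  0.7276]
 [ 1.1225  0.4276]
 [-1.2253  3.7876]
 [-1.1253  0.2876]]
{'knob_top': array([0.6469, 0.0114]), 'mark': array([0.5343, 0.0211]), 'gauge_top': array([ 0.6411, -0.0563]), 'peg_top': array([0.5906, 0.0817])}
2.246336614799704
yaw0 2.1833747761849325 dyaw 0.06296183861477145 p [0.5634 0.0567 0.3317]
[0.003, 0.024, 0.121] -0.0017
[0.003, 0.024, 0.121] -0.0017
[0.003, 0.024, 0.121] -0.0017
[0.002, 0.025, 0.121] -0.0017
[0.002, 0.025, 0.121] -0.0017
[0.002, 0.025, 0.121] -0.0017
```

```bash
python3 -m pendant '[{"jaw":0,"travel":[0.005,0.037,0.11],"angular":[0,0,-0.0025]},{"jaw":0,"travel":[0.005,0.037,0.11],"angular":[0,0,-0.0025]},{"jaw":0,"travel":[0.003,0.037,0.11],"angular":[0,0,-0.0025]},{"jaw":0,"travel":[0.002,0.037,0.11],"angular":[0,0,-0.0025]},{"jaw":0,"travel":[0,0,0],"angular":[0,0,0]},{"jaw":0,"travel":[0,0,0],"angular":[0,0,0]}]'
python3 - <<'E'
from h import *
np.set_printoptions(precision=4,suppress=True)
c=viewer.calibration('wrist');snap('wrist','w2.png')
for k,z in dict(mark=.144,peg_top=.182,knob_top=.205,gauge_top=.189).items():
    for p in spotter.pinpoint('wrist',k)[:2]: print(k,p['confidence'],p['at'],atz('wrist',p['at'],z,c))
plan([.5906,.0817,.15],2.246,3)
E
```

```text
time_s: 4.45
tcp_pos: [0.5913, 0.0822, 0.2225]
tcp_rot: [0.433, 0.902, 0.0, 0.0]
wrist_force: [-0.8, -1.0, -0.3]
grip_width: 1.001
grasp_force: 0.0
mark 0.95 [271.6, 194.2] [0.5345 0.0216 0.144 ]
peg_top 0.71 [285.4, 319.0] [0.5938 0.0802 0.182 ]
peg_top 0.47 [273.3, 194.7] [0.5362 0.0424 0.182 ]
knob_top 0.6 [429.9, 316.3] [0.647  0.0113 0.205 ]
yaw0 2.2473614955392462 dyaw -0.0013614955392462491 p [0.5916 0.0825 0.2225]
[-0.0, -0.002, 0.097] 0.0001
[-0.0, -0.002, 0.097] 0.0001
[-0.0, -0.002, 0.097] 0.0001
```

View pics/w2.png

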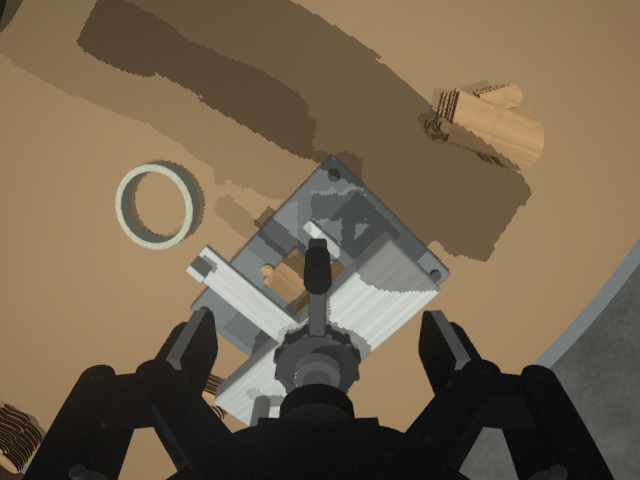

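The peg stands at (318,270), midway between the fingers, and the lever points along the tool's x axis. The fin is at (194,272). All of this agrees with the fit, so I descend and grip.

```bash
python3 -m pendant '[{"jaw":0,"travel":[0,0,0.097],"angular":[0,0,0]},{"jaw":0,"travel":[0,0,0.097],"angular":[0,0,0]},{"jaw":0,"travel":[0,0,0.093],"angular":[0,0,0]},{"jaw":0,"travel":[0,0,0],"angular":[0,0,0]},{"jaw":255,"travel":[0,0,0],"angular":[0,0,0]},{"jaw":255,"travel":[0,0,0],"angular":[0,0,0]},{"jaw":255,"travel":[0,0,0],"angular":[0,0,0]},{"jaw":255,"travel":[0,0,0],"angular":[0,0,0]}]' 30
python3 -m pendant '[{"jaw":255,"travel":[0,0,0],"angular":[0,0,0]},{"jaw":255,"travel":[0,0,0],"angular":[0,0,0]}]'
python3 - <<'E'
from h import *
p=get_state()['tcp_pos'][:2];d=p-np.array([.647,.0113]);print(np.hypot(*d),np.arctan2(d[1],d[0]),get_state()['tcp_pos'])
E
```

```text
time_s: 5.7
tcp_pos: [0.5914, 0.0827, 0.1502]
tcp_rot: [0.432, 0.902, 0.0, 0.0]
wrist_force: [-1.0, -0.1, 4.8]
grip_width: 0.172
grasp_force: 29.1
time_s: 5.95
tcp_pos: [0.5914, 0.0827, 0.1501]
tcp_rot: [0.432, 0.902, 0.0, 0.0]
wrist_force: [-0.7, -0.4, 6.0]
grip_width: 0.179
grasp_force: 29.2
0.09047081948181153 2.2327325391877797 [0.59139254 0.08266371 0.15009892]
```

```bash
python3 -m pendant '[{"jaw":255,"travel":[-0.0012,-0.0295,0],"angular":[0,0,-0.01305]},{"jaw":255,"travel":[-0.0012,-0.0295,0],"angular":[0,0,-0.01305]},{"jaw":255,"travel":[-0.0012,-0.0295,0],"angular":[0,0,-0.01305]},{"jaw":255,"travel":[-0.0012,-0.0295,0],"angular":[0,0,-0.01305]},{"jaw":255,"travel":[-0.0012,-0.0295,0],"angular":[0,0,-0.01305]},{"jaw":255,"travel":[0,0,0],"angular":[0,0,0]}]'
python3 - <<'E'
from h import *
p=get_state()['tcp_pos'][:2];d=p-np.array([.647,.0113]);print(np.hypot(*d),np.arctan2(d[1],d[0]))
E
```

```text
time_s: 6.7
tcp_pos: [0.5672, 0.0541, 0.1501]
tcp_rot: [0.24, 0.971, -0.0, -0.0]
wrist_force: [-4.2, -0.4, 6.9]
grip_width: 0.175
grasp_force: 29.6
0.09054348617702784 2.6493886834476212
```

```bash
python3 -m pendant '[{"jaw":255,"travel":[-0.0012,-0.0293,0],"angular":[0,0,-0.0129]},{"jaw":255,"travel":[-0.0012,-0.0293,0],"angular":[0,0,-0.0129]},{"jaw":255,"travel":[-0.0012,-0.0293,0],"angular":[0,0,-0.0129]},{"jaw":255,"travel":[-0.0012,-0.0293,0],"angular":[0,0,-0.0129]},{"jaw":255,"travel":[-0.0012,-0.0293,0],"angular":[0,0,-0.0129]},{"jaw":255,"travel":[0,0,0],"angular":[0,0,0]},{"jaw":255,"travel":[0,0,0],"angular":[0,0,0]}]'
python3 - <<'E'
from h import *
p=get_state()['tcp_pos'][:2];d=p-np.array([.647,.0113]);print(np.hypot(*d),np.arctan2(d[1],d[0]))
c=viewer.calibration('wrist');im=snap('wrist','w3.png')
for k,z in dict(mark=.144,peg_top=.182,knob_top=.205,gauge_top=.189).items():
    for p in spotter.pinpoint('wrist',k)[:1]: print(k,p['confidence'],p['at'],atz('wrist',p['at'],z,c))
M,t=R.from_rotvec(np.ravel(c['rvec'])).as_matrix(),np.ravel(c['tvec'])
E
```

```text
time_s: 7.58
tcp_pos: [0.5563, 0.0187, 0.1501]
tcp_rot: [0.04, 0.999, -0.001, -0.001]
wrist_force: [-6.4, -1.8, 11.3]
grip_width: 0.181
grasp_force: 29.9
0.09100153545683788 3.0606701577568614
mark 0.81 [263.0, 315.9] [0.5331109 0.0200097 0.144    ]
peg_top 0.79 [365.5, 319.6] [0.55847246 0.01949828 0.182     ]
```

View pics/w3.png

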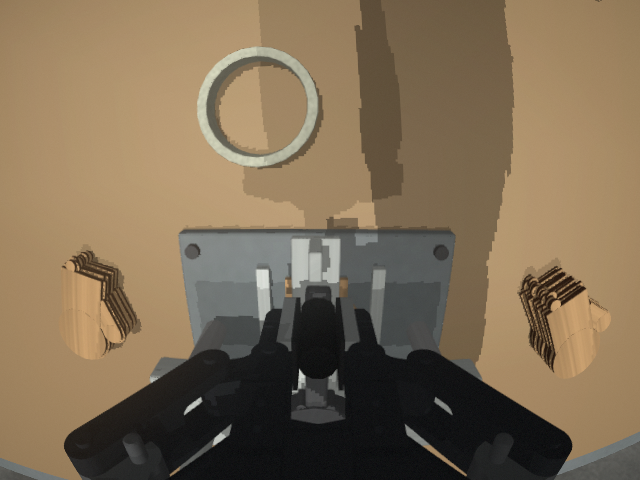

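The lever end (318,290) and the fin (316,262) line up. I release, raise and check from above.

```bash
python3 -m pendant '[{"jaw":0,"travel":[0,0,0],"angular":[0,0,0]},{"jaw":0,"travel":[0,0,0],"angular":[0,0,0]},{"jaw":0,"travel":[0,0,0],"angular":[0,0,0]},{"jaw":0,"travel":[0,0,-0.15],"angular":[0,0,0]},{"jaw":0,"travel":[0,0,-0.2],"angular":[0,0,0]},{"jaw":0,"travel":[0.05,0,-0.2],"angular":[0,0,0]},{"jaw":0,"travel":[0,0,-0.17],"angular":[0,0,0]},{"jaw":0,"travel":[0,0,0],"angular":[0,0,0]}]'
python3 -m pendant '[{"jaw":0,"travel":[0,0,0],"angular":[0,0,0]}]'
python3 - <<'E'
from h import *
np.set_printoptions(precision=4,suppress=True)
c=viewer.calibration('wrist');im=snap('wrist','w4.png')
obs=[('mark',(.5345,.0216)),('knob_top',(.647,.0113)),('mark',(.5332,.0207)),('gauge_top',(.6422,-.0566))]
for k,z in dict(mark=.144,peg_top=.182,knob_top=.205,gauge_top=.189).items():
    for p in spotter.pinpoint('wrist',k)[:1]:
        w=atz('wrist',p['at'],z,c);print(k,p['confidence'],p['at'],w); obs.append((k,w[:2]))
q,r=fit(obs,(.647,.011,-.08,1.3));print(q,r*1000)
plan([q[0],q[1],.23],3.06,4)
cv2.imwrite('pics/w4c.png',cv2.resize(im[150:400,170:470,::-1],None,fx=2,fy=2))
E
```

```text
time_s: 8.82
tcp_pos: [0.5472, 0.0205, 0.3333]
tcp_rot: [0.039, 0.999, 0.0, 0.003]
wrist_force: [0.7, -0.0, 0.8]
grip_width: 1.0
grasp_force: 0.0
time_s: 8.95
tcp_pos: [0.5452, 0.0204, 0.3288]
tcp_rot: [0.039, 0.999, 0.0, -0.0]
wrist_force: [0.2, 0.2, -0.3]
grip_width: 0.998
grasp_force: 0.0
mark 0.73 [203.6, 313.9] [0.5349 0.0179 0.144 ]
peg_top 0.87 [240.3, 318.4] [0.5574 0.0201 0.182 ]
knob_top 0.7 [348.1, 316.5] [0.6464 0.0115 0.205 ]
gauge_top 0.89 [337.2, 239.4] [ 0.6414 -0.0583  0.189 ]
[ 0.6469  0.011  -0.0795  1.2775] [[-0.2378 -1.6418]
 [-0.095  -0.3195]
 [ 1.0622 -0.7418]
 [-0.6975 -0.2046]
 [-0.6052  2.029 ]
 [-0.0341  0.0035]
 [ 0.5492 -0.4765]
 [ 0.0812  1.5327]]
yaw0 3.062878834407463 dyaw -0.00287883440746306 p [0.5448 0.0203 0.3283]
[-0.103, -0.001, 0.098] 0.0001
[-0.103, -0.001, 0.098] 0.0001
[-0.103, -0.001, 0.098] 0.0001
[-0.103, -0.001, 0.098] 0.0001
```

View pics/w4c.png

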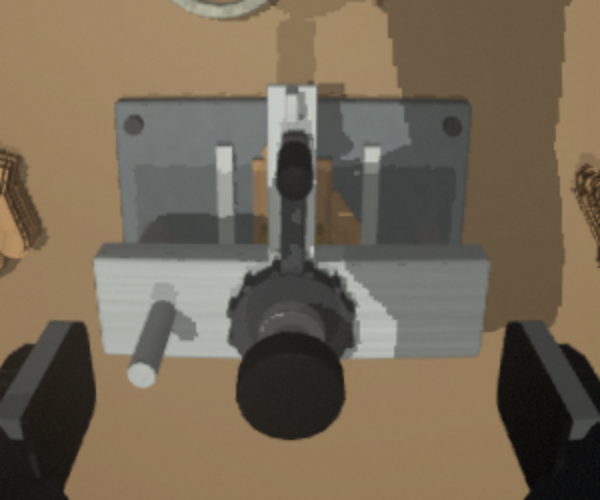

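```bash
python3 - <<'E'
from h import *
im=cv2.cvtColor(cv2.imread('pics/w4.png'),cv2.COLOR_BGR2GRAY)
for r in (192,196,200,204,225,230,236,240,244,255,262,268,272,320,340,350): print(r,im[r,296:336].tolist())
c=viewer.calibration('wrist');print(c['cx'],c['cy'],c['fov_y'])
E
```

```text
192 [140, 141, 140, 142, 141, 141, 138, 132, 129, 129, 129, 126, 126, 124, 122, 123, 119, 109, 102, 101, 102, 103, 104, 115, 120, 120, 118, 115, 107, 108, 108, 130, 124, 103, 96, 97, 96, 97, 96, 96]
196 [140, 139, 128, 120, 122, 128, 136, 140, 196, 198, 198, 199, 200, 200, 199, 199, 173, 103, 104, 104, 103, 104, 94, 122, 132, 135, 160, 196, 196, 198, 195, 198, 122, 95, 94, 93, 95, 93, 91, 76]
200 [91, 90, 90, 91, 92, 92, 89, 118, 193, 199, 200, 200, 201, 201, 200, 199, 192, 183, 197, 198, 197, 197, 168, 141, 131, 132, 161, 194, 196, 198, 195, 196, 114, 71, 66, 65, 66, 66, 67, 65]
204 [122, 121, 120, 121, 122, 121, 118, 130, 192, 200, 201, 200, 200, 200, 199, 199, 192, 182, 195, 195, 194, 193, 167, 141, 132, 133, 131, 153, 195, 198, 195, 194, 116, 86, 80, 82, 82, 82, 82, 82]
225 [118, 119, 118, 120, 118, 126, 140, 157, 189, 197, 198, 200, 186, 119, 43, 35, 38, 37, 37, 35, 34, 34, 35, 36, 34, 36, 35, 34, 45, 82, 131, 127, 89, 80, 82, 83, 81, 82, 83, 82]
230 [116, 122, 123, 124, 120, 117, 121, 149, 188, 195, 196, 198, 118, 46, 34, 34, 35, 34, 33, 36, 34, 33, 33, 34, 34, 33, 35, 33, 32, 
[... 1140 characters left out ...]
 88, 88, 92, 106, 126, 127, 131, 129, 116, 81, 53, 56, 55, 58, 74, 74, 74, 72, 62, 55, 52, 88, 127, 130, 127, 130, 90, 78, 82, 83, 84, 86, 84, 84, 82]
320 [70, 66, 67, 59, 35, 33, 31, 32, 30, 29, 29, 29, 33, 30, 31, 31, 30, 32, 31, 29, 29, 30, 30, 28, 27, 28, 28, 27, 29, 28, 27, 30, 28, 30, 45, 67, 61, 44, 44, 44]
340 [34, 38, 36, 35, 35, 33, 37, 35, 36, 35, 33, 37, 37, 36, 35, 35, 34, 38, 34, 33, 34, 34, 36, 34, 34, 35, 33, 35, 36, 32, 33, 34, 35, 32, 35, 33, 35, 35, 32, 34]
350 [35, 32, 36, 34, 36, 34, 34, 37, 34, 35, 36, 36, 36, 35, 33, 35, 34, 34, 34, 34, 33, 34, 32, 35, 35, 34, 34, 33, 33, 34, 35, 34, 32, 34, 33, 34, 33, 33, 31, 32]
317.6965193903277 242.81486631932893 65.70646984690485
```

```bash
python3 -c "
import cv2
a=cv2.imread('pics/w4.png')[185:285,280:360];cv2.imwrite('pics/w4d.png',cv2.resize(a,None,fx=6,fy=6,interpolation=cv2.INTER_NEAREST))"
```

```text
(no output)
```

View pics/w4d.png

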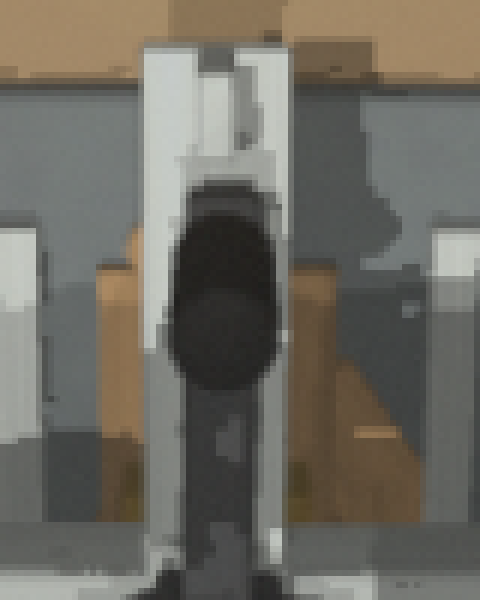

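The zoomed crop shows the fin and bracket centred at column 316.0, the peg at about 317.3 and the lever end at 318.2. The lever is about 0.02 rad short, so I regrip and nudge it.

```bash
python3 - <<'E'
from h import *
plan([.5563,.0187,.15],3.063,5)
E
```

```text
yaw0 3.062878834407463 dyaw 0.00012116559253705361 p [0.54476274 0.02030104 0.32829897]
[-0.009, -0.001, 0.143] -0.0
[-0.009, -0.001, 0.143] -0.0
[-0.009, -0.001, 0.143] -0.0
[-0.009, -0.001, 0.143] -0.0
[-0.009, -0.001, 0.143] -0.0
```

```bash
python3 -m pendant '[{"jaw":0,"travel":[-0.02,-0.003,0.143],"angular":[0,0,0]},{"jaw":0,"travel":[-0.02,-0.002,0.143],"angular":[0,0,0]},{"jaw":0,"travel":[-0.005,0,0.143],"angular":[0,0,0]},{"jaw":0,"travel":[0,0,0.143],"angular":[0,0,0]},{"jaw":0,"travel":[0,0,0.137],"angular":[0,0,0]},{"jaw":255,"travel":[0,0,0],"angular":[0,0,0]},{"jaw":255,"travel":[0,0,0],"angular":[0,0,0]},{"jaw":255,"travel":[0,0,0],"angular":[0,0,0]}]'
python3 -m pendant '[{"jaw":255,"travel":[0,0,0],"angular":[0,0,0]},{"jaw":255,"travel":[0,0,0],"angular":[0,0,0]},{"jaw":255,"travel":[0,-0.0076,0],"angular":[0,0,-0.0032]},{"jaw":255,"travel":[0,0,0],"angular":[0,0,0]},{"jaw":255,"travel":[0,0,0],"angular":[0,0,0]}]'
```

```text
time_s: 10.2
tcp_pos: [0.5577, 0.0182, 0.154]
tcp_rot: [0.039, 0.999, 0.0, 0.001]
wrist_force: [0.5, -0.7, 1.2]
grip_width: 0.376
grasp_force: 0.0
time_s: 10.82
tcp_pos: [0.5572, 0.0167, 0.1537]
tcp_rot: [0.029, 1.0, 0.0, 0.001]
wrist_force: [-0.9, 0.5, 6.5]
grip_width: 0.173
grasp_force: 29.3
```

```bash
python3 -m pendant '[{"jaw":0,"travel":[0,0,0],"angular":[0,0,0]},{"jaw":0,"travel":[0,0,0],"angular":[0,0,0]},{"jaw":0,"travel":[0,0,0],"angular":[0,0,0]},{"jaw":0,"travel":[0,0,-0.15],"angular":[0,0,0]},{"jaw":0,"travel":[0,0,-0.2],"angular":[0,0,0]},{"jaw":0,"travel":[0.05,0,-0.2],"angular":[0,0,0]},{"jaw":0,"travel":[0,0,-0.15],"angular":[0,0,0]},{"jaw":0,"travel":[0,0,0],"angular":[0,0,0]}]'
python3 -m pendant '[{"jaw":0,"travel":[0,0,0],"angular":[0,0,0]},{"jaw":0,"travel":[0,0,0],"angular":[0,0,0]}]'
python3 - <<'E'
from h import *
im=snap('wrist','w5.png')
cv2.imwrite('pics/w5d.png',cv2.resize(im[185:285,280:360,::-1],None,fx=6,fy=6,interpolation=cv2.INTER_NEAREST))
plan([.647,.0112,.225],3.083,4)
E
```

```text
time_s: 11.82
tcp_pos: [0.5453, 0.0171, 0.3306]
tcp_rot: [0.029, 1.0, 0.0, 0.003]
wrist_force: [0.4, 0.3, -0.7]
grip_width: 1.004
grasp_force: 0.0
time_s: 12.08
tcp_pos: [0.543, 0.017, 0.3257]
tcp_rot: [0.029, 1.0, -0.0, -0.001]
wrist_force: [-0.7, -0.2, 0.2]
grip_width: 1.0
grasp_force: 0.0
yaw0 3.0829820681851685 dyaw 1.7931814831673165e-05 p [0.54305365 0.01699924 0.32574533]
[-0.104, 0.0, 0.101] -0.0
[-0.104, 0.0, 0.101] -0.0
[-0.104, 0.0, 0.101] -0.0
[-0.104, 0.0, 0.101] -0.0
```

View pics/w5d.png

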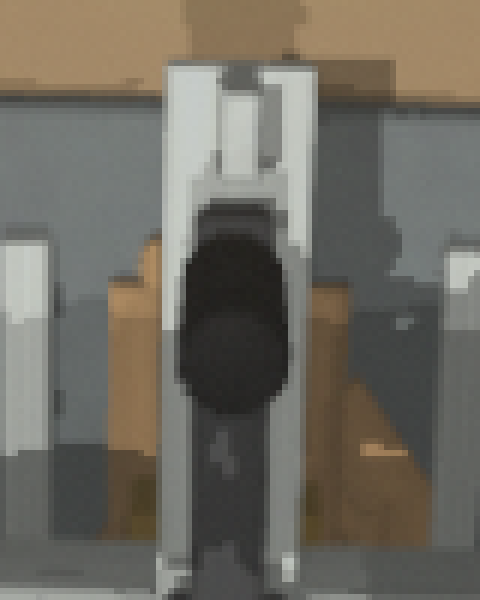

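The peg, lever and fin now lie on one line: the lever end is within about 0.5 mm of the bracket centreline. I shut the fingers and go above the knob.

```bash
python3 -m pendant '[{"jaw":255,"travel":[-0.13,0,0.02],"angular":[0,0,0]},{"jaw":255,"travel":[-0.15,0,0.05],"angular":[0,0,0]},{"jaw":255,"travel":[-0.136,0,0.1],"angular":[0,0,0]},{"jaw":255,"travel":[0,0,0.1],"angular":[0,0,0]},{"jaw":255,"travel":[0,0,0.1],"angular":[0,0,0]},{"jaw":255,"travel":[0,0,0],"angular":[0,0,0]},{"jaw":255,"travel":[0,0,0],"angular":[0,0,0]},{"jaw":255,"travel":[0,0,0],"angular":[0,0,0]}]'
python3 - <<'E'
from h import *
print(get_state()['tcp_pos'])
for n in('top','side'):
    im=snap(n,n+'1.png')
    for p in spotter.pinpoint(n,'knob_top')[:1]:print(n,p,atz(n,p['at'],.205))
    for p in spotter.pinpoint(n,'gauge_top')[:1]:print(n,p,atz(n,p['at'],.189))
cv2.imwrite('pics/s1.png',cv2.resize(im[140:300,240:440,::-1],None,fx=4,fy=3.75))
E
```

```text
time_s: 13.12
tcp_pos: [0.6483, 0.011, 0.2362]
tcp_rot: [0.029, 1.0, 0.0, 0.001]
wrist_force: [-0.6, -0.2, -0.8]
grip_width: -0.001
grasp_force: 0.0
[0.64825384 0.0109662  0.23623434]
side {'at': [201.6, 307.8], 'confidence': 0.86} [0.63976721 0.0214616  0.205     ]
side {'at': [186.3, 325.3], 'confidence': 0.67} [ 0.63666877 -0.06406416  0.189     ]
```

View pics/s1.png

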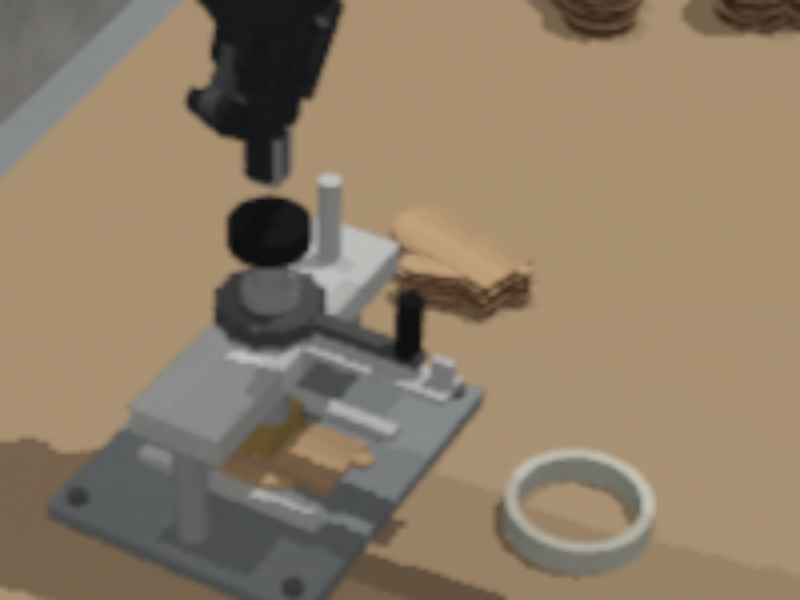

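The side view shows the shut fingers over the knob centre (268,215 in the crop) and the lever pointing at the fin. I press in steps, watching height and force.

```bash
python3 -m pendant '[{"jaw":255,"travel":[0.004,0,0.06],"angular":[0,0,0]},{"jaw":255,"travel":[0,0,0.044],"angular":[0,0,0]},{"jaw":255,"travel":[0,0,0],"angular":[0,0,0]},{"jaw":255,"travel":[0,0,0],"angular":[0,0,0]},{"jaw":255,"travel":[0,0,0],"angular":[0,0,0]}]'
for i in 1 2; do python3 -m pendant '[{"jaw":255,"travel":[0,0,0.016],"angular":[0,0,0]},{"jaw":255,"travel":[0,0,0],"angular":[0,0,0]},{"jaw":255,"travel":[0,0,0],"angular":[0,0,0]},{"jaw":255,"travel":[0,0,0],"angular":[0,0,0]}]' | grep -E 'tcp_pos|force'; done
```

```text
time_s: 14.05
tcp_pos: [0.6469, 0.011, 0.2092]
tcp_rot: [0.029, 1.0, 0.0, 0.0]
wrist_force: [-0.9, 0.5, 0.5]
grip_width: -0.002
grasp_force: 0.0
tcp_pos: [0.6469, 0.011, 0.2051]
wrist_force: [0.7, -0.5, 1.5]
grasp_force: 1.1
tcp_pos: [0.6469, 0.011, 0.2013]
wrist_force: [1.1, 0.3, 5.6]
grasp_force: 2.6
```

```bash
python3 -m pendant '[{"jaw":255,"travel":[0,0,0.02],"angular":[0,0,0]},{"jaw":255,"travel":[0,0,0.02],"angular":[0,0,0]},{"jaw":255,"travel":[0,0,0.008],"angular":[0,0,0]},{"jaw":255,"travel":[0,0,0],"angular":[0,0,0]},{"jaw":255,"travel":[0,0,0],"angular":[0,0,0]},{"jaw":255,"travel":[0,0,0],"angular":[0,0,0]}]'
python3 - <<'E'
from h import *
for _ in range(6):
    im=snap('side','side2.png');s=get_state();print(s['tcp_pos'],s['wrist_force'])
for n in('side','wrist'):
  if n=='wrist':snap(n,'w6.png')
  for k in('knob_top','gauge_top'):
    for p in spotter.pinpoint(n,k)[:1]:print(n,k,p)
# predicted side pixels
c=viewer.calibration('side');K=240/np.tan(np.radians(c['fov_y']/2))*np.eye(3);K[:,2]=[c['cx'],c['cy'],1]
print(cv2.projectPoints(np.array([[.647,.0112,.205],[.647,.0112,.189],[.641,-.057,.189]]),np.ravel(c['rvec']),np.ravel(c['tvec']),K,None)[0])
a=cv2.imread('pics/side1.png')[170:240,270:370];b=im[170:240,270:370,::-1]
cv2.imwrite('pics/s2.png',cv2.resize(np.hstack([a,b]),None,fx=4,fy=6,interpolation=cv2.INTER_NEAREST))
E
```

```text
time_s: 15.8
tcp_pos: [0.647, 0.011, 0.1904]
tcp_rot: [0.029, 1.0, 0.0, 0.001]
wrist_force: [-2.1, 0.6, 11.2]
grip_width: -0.001
grasp_force: 5.5
[0.64695093 0.01101851 0.19036771] [-1.92987662 -0.07484997 10.80131209]
[0.64694122 0.01099033 0.19034824] [-2.41945353  0.15081835 11.24246498]
[0.64696073 0.01100316 0.19037292] [-2.61935177 -0.6601083  11.02900325]
[0.64690992 0.01102658 0.19034637] [-2.31053876 -0.1985192  10.91347386]
[0.64693844 0.01099094 0.19035198] [-2.29111766 -0.32785367 10.18831701]
[0.64693191 0.01100777 0.19035635] [-1.29247753 -0.45410974 11.18377642]
side knob_top {'at': [206.4, 306.9], 'confidence': 0.74}
side gauge_top {'at': [186.1, 325.6], 'confidence': 0.8}
wrist gauge_top {'at': [306.4, 171.3], 'confidence': 0.8}
[[[306.92388474 198.05158278]]

 [[306.98618765 203.61930702]]

 [[322.3295359  187.47866642]]]
```

View pics/s2.png

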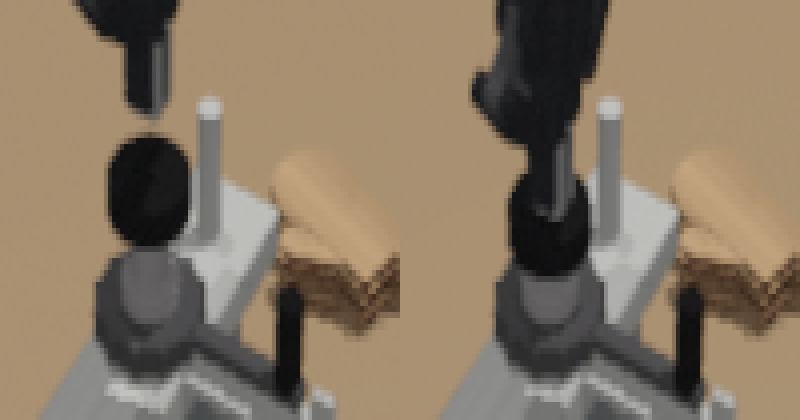

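The knob's bottom edge in the crop has dropped from row 245 to row 275, about 5 px or 14.5 mm. That agrees with the TCP height (190.4 mm) and the force (11 N). The last 1.4 mm remains.

```bash
python3 -m pendant '[{"jaw":255,"travel":[0,0,0.006],"angular":[0,0,0]},{"jaw":255,"travel":[0,0,0],"angular":[0,0,0]},{"jaw":255,"travel":[0,0,0],"angular":[0,0,0]},{"jaw":255,"travel":[0,0,0],"angular":[0,0,0]}]'
```

```text
time_s: 16.85
tcp_pos: [0.6469, 0.011, 0.189]
tcp_rot: [0.029, 1.0, 0.0, 0.001]
wrist_force: [-1.2, 0.2, 11.7]
grip_width: 0.003
grasp_force: 5.9
```

TCP is at 189.0 mm with 11.7 N, as expected at 16 mm.

```bash
python3 -c "
from rig import sign_off
print(sign_off())"
```

```text
the job is handed in; nothing more can be done
None
```

I turned the collar until the lever lined up with the index fin, then pressed the knob about 16 mm (fingertips at 189.0 mm, 11.7 N). I handed the job in at about 17 s with the arm still holding the knob, and the arm never went near the mitten stacks or the tape roll.

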